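# Find and tag the worn shock mount

### The arm

A 7-joint arm with a two-finger parallel gripper is mounted at the origin on the work surface. World frame = base frame: x ahead of the robot, y to its left, z up, the work surface at z = 0. Lengths are in m, angles in degrees, forces in N, time in s.
With the tool pointing down it reaches from about 0.35 to 0.775 m from the base axis. Payload 3.1 kg.
Tool frame: the origin (TCP) lies on the centre line of the jaws, within the pads' length; the fingertips stand 17 mm ahead of it and the grasp point (between the pads) lies 2 mm behind it (robot.tip_reach is the distance from the TCP to the fingertips, in m); z points along the fingers, y is the direction in which the jaws open and shut (so a half turn about z gives the same grasp; the last joint's range is limited). The gripper opens to 85 mm and grips with 20 to 120 N. Pads are 22 mm wide; open, the fingers measure 114 mm over their backs; the gripper's body (76 mm by 85 mm) begins 54 mm behind the grasp point. The pads swing forward as they close: fully open they stand 13 mm farther back than shut.
Start: joints at [-2.389, 17.813, 0.802, 86.603, -0.252, 75.585, -1.558], TCP at [0.55, 0, 0.248] pointing down, gripper open.
Joint ranges: [-154.91, 154.91], [-16.99, 109.72], [-72.82, 74.43], [7.12, 147.25], [-82.49, 262.49], [11.32, 116.49], [-174.64, 174.64]. Speed limits (degrees/s): [159.86, 159.86, 180, 180, 180, 180, 180].

### API

Orientations are given as [roll, pitch, yaw] about the fixed x, y, z axes, in that order (R = Rz(yaw) Ry(pitch) Rx(roll)).
In Python, from station import robot, fingers, vision, workorder, recognise gives the robot as it stands. Calls block until the motion is done:
- robot.move_to(position, orientation): joint-space move of the TCP to a pose.
- robot.line_to(position, orientation=None, velocity=0.15, f_stop=None): straight line of the TCP; orientation=None keeps the orientation; velocity is the mean speed in m/s. With f_stop (N) it stops when the force on the tool has changed by that much, and returns True; else False.
- robot.move_j(angles): joint-space move.
- fingers.gripper_to(opening, force=None): opening from 0.0 (shut) to 1.0 (fully open); force is the grip in N (None keeps the last); returns when the fingers have stopped.
- robot.pause(seconds).
- robot.inverse_kinematics(position, orientation): joint angles nearest the present ones, or None.
- vision.grab_frame(name): name is "scene" or "side" or "wrist"; returns the picture (384x512x3 uint8, red, green, blue); there is no depth.
- vision.calibration(name): a dict with "mtx" (3x3 intrinsics, pixels), "extrinsics" (4x4, takes a point from world to camera coordinates); the wrist camera has in their place "T_tool_cam" (4x4, takes a point from camera to tool coordinates, whose origin is the TCP and whose axes are the flange's). Camera axes: x right, y up, looking along -z (the intrinsics and any distortion apply to the point x, -y, -z); pixel columns grow to the right and rows downward; lengths in m; the calibration is good to about 2 mm. The wrist camera is an equidistant fisheye: a pixel r from the principal point sees the ray r / f radians off the axis. A picture is of the moment at which its call begins: read the wrist's pose just before it. calibration takes no time and is no camera call.
A pose or a line that the arm cannot do raises robot.PlanningError and nothing moves.
- workorder.close_job(): hands the job in, once; it reports no verdict.
Trained networks look in the newest picture that a camera, given by its name, has taken for a name from the list of things; names that differ only in an ending like _2 or _b are one class to them, and where a whole thing is asked for, a point or a joint stands for the part that bears it (a point fixed in the world has none). Each returns a list of dicts, best first, with "p" (0 to 1); they miss things now and then, are a little off and sometimes report something else, mostly with a low value. They report only what shows in the picture. A call takes as long as a camera call. They do not tell look-alikes from the thing itself.
- recognise(label, camera): "rect" ([centre column, centre row, width, height] in pixels, round what is visible of it).
Readings, each from a call of its own:
- robot.current_time_s(): time.
- robot.current_joint_positions(): joint angles.
- robot.current_dq(): joint speeds.
- robot.current_joint_torque(): joint torques, N m.
- robot.current_tool_pos(): TCP position.
- robot.current_eef_rot(): TCP orientation.
- robot.current_contact_force(): force on the tool from outside, world axes, zero at the start.
- robot.current_torque(): the same for the moment, N m.
- robot.current_finger_gap(): opening from 0.0 (shut) to 1.0 (fully open).
Only numpy, scipy, OpenCV 4.12 (cv2) and the standard library are available. Lean on these libraries where they do the work, as an engineer would, in place of code of your own. Each camera call takes 0.05 s, during which the arm holds its last target.

### The job

Three shock mounts from a coin meter stand in a row on the bench. Working from the robot's left to its right, press each round rubber pad well down (some 8 mm or more) with the fingertips and let it spring back; then push the brass tag of the softest mount fully down to mark it as worn. Leave the other two tags up and the loose meter parts lying where they are, and finish with the hand clear.

Things in the scene. Friction and masses are not known exactly. Their poses are not given: they have to be found in the camera images.
- mount_a: One of three shock mounts, alike to look at, each bolted immovably to the bench on a grey base plate 130 (x) x 80 (y) x 14 mm. Origin at the centre of the plate's underside; own z up; own x runs from the pad towards the tag. The pad's centre is 30 mm from the origin along -x, the tag's 45 mm along +x. The letter says nothing of place or softness: places and springs are swapped from run to run.
- pad_a_top (a point): Centre of the top face of this mount's pad: a flat black rubber-faced disc 52 mm across on a coil spring over a steel cup (rim 36 mm above the bench). 62 mm above the bench at rest; goes down with the pad.
- pad_a (a joint): How far this pad is pressed, m: 0 at rest, 0.015 bottomed. It springs back when let go. Held down 10 mm, the pads of the three mounts push back with about 2, 5 and 10 N; bottomed, about 3, 7 and 15 N; which is which must be felt. (The softest spring's cartridge, called cart_p in the rules, is hidden in one cup; its place is not given.)
- tag_a_top (a point): Centre of the top face (14 mm along the mount's x, 30 mm along its y) of this mount's brass tag, an upright tab in a slotted steel guide block (26 x 46 mm, top 52 mm above the bench). 75 to 78 mm above the bench when up, 60 mm when fully down.
- tag_a (a joint): How far this tag is pushed down, m: 0 to 0.003 at the start (up), 0.018 fully down on its stop. No spring: it moves with about 4 N of friction and stays where it is left.
- mount_b: One of three shock mounts, alike to look at, each bolted immovably to the bench on a grey base plate 130 (x) x 80 (y) x 14 mm. Origin at the centre of the plate's underside; own z up; own x runs from the pad towards the tag. The pad's centre is 30 mm from the origin along -x, the tag's 45 mm along +x. The letter says nothing of place or softness: places and springs are swapped from run to run.
- pad_b_top (a point): Centre of the top face of this mount's pad: a flat black rubber-faced disc 52 mm across on a coil spring over a steel cup (rim 36 mm above the bench). 62 mm above the bench at rest; goes down with the pad.
- pad_b (a joint): How far this pad is pressed, m: 0 at rest, 0.015 bottomed. It springs back when let go. Held down 10 mm, the pads of the three mounts push back with about 2, 5 and 10 N; bottomed, about 3, 7 and 15 N; which is which must be felt. (The softest spring's cartridge, called cart_p in the rules, is hidden in one cup; its place is not given.)
- tag_b_top (a point): Centre of the top face (14 mm along the mount's x, 30 mm along its y) of this mount's brass tag, an upright tab in a slotted steel guide block (26 x 46 mm, top 52 mm above the bench). 75 to 78 mm above the bench when up, 60 mm when fully down.
- tag_b (a joint): How far this tag is pushed down, m: 0 to 0.003 at the start (up), 0.018 fully down on its stop. No spring: it moves with about 4 N of friction and stays where it is left.
- mount_c: One of three shock mounts, alike to look at, each bolted immovably to the bench on a grey base plate 130 (x) x 80 (y) x 14 mm. Origin at the centre of the plate's underside; own z up; own x runs from the pad towards the tag. The pad's centre is 30 mm from the origin along -x, the tag's 45 mm along +x. The letter says nothing of place or softness: places and springs are swapped from run to run.
- pad_c_top (a point): Centre of the top face of this mount's pad: a flat black rubber-faced disc 52 mm across on a coil spring over a steel cup (rim 36 mm above the bench). 62 mm above the bench at rest; goes down with the pad.
- pad_c (a joint): How far this pad is pressed, m: 0 at rest, 0.015 bottomed. It springs back when let go. Held down 10 mm, the pads of the three mounts push back with about 2, 5 and 10 N; bottomed, about 3, 7 and 15 N; which is which must be felt. (The softest spring's cartridge, called cart_p in the rules, is hidden in one cup; its place is not given.)
- tag_c_top (a point): Centre of the top face (14 mm along the mount's x, 30 mm along its y) of this mount's brass tag, an upright tab in a slotted steel guide block (26 x 46 mm, top 52 mm above the bench). 75 to 78 mm above the bench when up, 60 mm when fully down.
- tag_c (a joint): How far this tag is pushed down, m: 0 to 0.003 at the start (up), 0.018 fully down on its stop. No spring: it moves with about 4 N of friction and stays where it is left.
- wheel: Loose brass escapement wheel, 66 mm across, 4 mm thick, with a hub and a thin arbor 22 mm high, lying flat. Origin under its centre. Bystander.
- gauge: Loose steel coin gauge plate, 50 x 130 x 6 mm with four round holes, lying flat. Origin under its centre. Bystander.
- window: Loose round glass dial window, 88 mm across, 5 mm thick, with a dark rim, lying flat. Origin under its centre. Bystander.
- gasket: Loose tin gasket ring, 72 mm across outside, 52 mm inside, 6 mm high, lying flat. Origin under its centre. Bystander.
There are look-alikes about, which are no part of the job. Leave any orange or red look-alike of the mount_b alone.

How it is judged (in metres and radians):
On the way, in this order (a step that is already met when the one before it is completed fails the run):
1. the left-hand pad is pressed at least 6 mm, the other two being up (((value of joint pad_a above 0.006 m and value of joint each of pad_b, pad_c below 0.004 m and y of each of mount_b, mount_c in the frame of mount_a below 0 m) or (value of joint pad_b above 0.006 m and value of joint each of pad_a, pad_c below 0.004 m and y of each of mount_a, mount_c in the frame of mount_b below 0 m) or (value of joint pad_c above 0.006 m and value of joint each of pad_a, pad_b below 0.004 m and y of each of mount_a, mount_b in the frame of mount_c below 0 m))), for 0.1 s.
2. the middle pad is pressed at least 6 mm, the other two being up (((value of joint pad_a above 0.006 m and value of joint each of pad_b, pad_c below 0.004 m and y of mount_b in the frame of mount_a below 0 m and not (y of mount_c in the frame of mount_a below 0 m)) or (value of joint pad_a above 0.006 m and value of joint each of pad_b, pad_c below 0.004 m and not (y of mount_b in the frame of mount_a below 0 m) and y of mount_c in the frame of mount_a below 0 m) or (value of joint pad_b above 0.006 m and value of joint each of pad_a, pad_c below 0.004 m and y of mount_a in the frame of mount_b below 0 m and not (y of mount_c in the frame of mount_b below 0 m)) or (value of joint pad_b above 0.006 m and value of joint each of pad_a, pad_c below 0.004 m and not (y of mount_a in the frame of mount_b below 0 m) and y of mount_c in the frame of mount_b below 0 m) or (value of joint pad_c above 0.006 m and value of joint each of pad_a, pad_b below 0.004 m and y of mount_a in the frame of mount_c below 0 m and not (y of mount_b in the frame of mount_c below 0 m)) or (value of joint pad_c above 0.006 m and value of joint each of pad_a, pad_b below 0.004 m and not (y of mount_a in the frame of mount_c below 0 m) and y of mount_b in the frame of mount_c below 0 m))), for 0.1 s.
3. the right-hand pad is pressed at least 6 mm, the other two being up (((value of joint pad_a above 0.006 m and value of joint each of pad_b, pad_c below 0.004 m and not (y of mount_b in the frame of mount_a below 0 m) and not (y of mount_c in the frame of mount_a below 0 m)) or (value of joint pad_b above 0.006 m and value of joint each of pad_a, pad_c below 0.004 m and not (y of mount_a in the frame of mount_b below 0 m) and not (y of mount_c in the frame of mount_b below 0 m)) or (value of joint pad_c above 0.006 m and value of joint each of pad_a, pad_b below 0.004 m and not (y of mount_a in the frame of mount_c below 0 m) and not (y of mount_b in the frame of mount_c below 0 m)))), for 0.1 s.
4. the softest mount's tag is pushed down (((horizontal distance between pad_a_top and cart_p below 0.02 m and value of joint tag_a above 0.014 m and value of joint each of tag_b, tag_c below 0.007 m) or (horizontal distance between pad_b_top and cart_p below 0.02 m and value of joint tag_b above 0.014 m and value of joint each of tag_a, tag_c below 0.007 m) or (horizontal distance between pad_c_top and cart_p below 0.02 m and value of joint tag_c above 0.014 m and value of joint each of tag_a, tag_b below 0.007 m))), for 0.1 s.
At the end, for the whole second after the job is handed in: The softest mount's tag is at least 14 mm down of its 18 mm; the other two tags are less than 7 mm down; all three pads have sprung back to within 3 mm; the four loose parts are at rest within 20 mm of where they lay (((horizontal distance between pad_a_top and cart_p below 0.02 m and value of joint tag_a above 0.014 m and value of joint each of tag_b, tag_c below 0.007 m) or (horizontal distance between pad_b_top and cart_p below 0.02 m and value of joint tag_b above 0.014 m and value of joint each of tag_a, tag_c below 0.007 m) or (horizontal distance between pad_c_top and cart_p below 0.02 m and value of joint tag_c above 0.014 m and value of joint each of tag_a, tag_b below 0.007 m)) and value of joint each of pad_a, pad_b, pad_c below 0.003 m and distance of each of wheel, gauge, window, gasket from where it was at the start of the episode below 0.02 m and linear speed of each of wheel, gauge, window, gasket below 0.02 m/s); the robot touches nothing.
It fails at once if the tag of a firmer mount is pushed down ((not (horizontal distance between pad_a_top and cart_p below 0.02 m) and value of joint tag_a above 0.008 m) or (not (horizontal distance between pad_b_top and cart_p below 0.02 m) and value of joint tag_b above 0.008 m) or (not (horizontal distance between pad_c_top and cart_p below 0.02 m) and value of joint tag_c above 0.008 m)).
It fails at once if a loose meter part is lifted, carried or shoved more than 20 mm (distance of any of wheel, gauge, window, gasket from where it was at the start of the episode above 0.02 m).
It also fails if it takes over 51 s, if anything falls off the work surface, if the arm or the gripper's body presses on something with over 40 N, if the wrist force passes 120 N, or if a joint passes its speed limit or range.

## Working session

There is one attempt and no reset: what is moved stays moved. The work goes in short steps, each a Python script; the robot and the scene stay as the last script left them, time stands still between calls to the robot, and variables do not carry over. Pictures are saved under pics/ and viewed, and the job is handed in when it is done.

```bash
mkdir -p pics; ls; cat > h.py <<'E'
import numpy as np, cv2
from station import robot, fingers, vision, workorder, recognise
def save(n,f): cv2.imwrite(f'pics/{f}.png',cv2.cvtColor(n,cv2.COLOR_RGB2BGR))
E
python3 - <<'E'
from h import *
print(robot.current_time_s(), robot.current_contact_force(), robot.tip_reach)
for c in ['scene','side','wrist']:
    im=vision.grab_frame(c); save(im,c+'0')
    print(c,{k:np.round(v,4).tolist() if not isinstance(v,str) else v for k,v in vision.calibration(c).items()})
    for l in ['mount_a','pad_a','tag_a']:
        print(l,[(np.round(d['rect'],1).tolist(),round(d['p'],2)) for d in recognise(l,c)])
E
```

```text
pics
0.0 [ 0.42862529 -0.93309291 -0.71609606] 0.017
scene {'mtx': [[356.1922, 0.0, 252.3831], [0.0, 356.1922, 193.8376], [0.0, 0.0, 1.0]], 'extrinsics': [[-0.0603, 0.9982, 0.002, 0.0443], [-0.836, -0.0516, 0.5463, 0.4379], [0.5454, 0.0312, 0.8376, -1.3783], [0.0, 0.0, 0.0, 1.0]]}
mount_a [([328.6, 207.6, 40.6, 47.1], 0.91), ([260.4, 153.0, 31.3, 33.6], 0.87), ([262.2, 202.7, 38.7, 45.2], 0.82), ([324.1, 158.6, 34.5, 38.3], 0.65), ([200.9, 231.2, 38.9, 46.8], 0.59)]
pad_a [([194.7, 216.1, 14.6, 19.3], 0.71), ([329.0, 192.7, 19.3, 18.8], 0.69), ([191.2, 162.8, 18.1, 15.9], 0.51)]
tag_a [([335.1, 212.7, 10.2, 8.5], 0.58), ([203.3, 235.9, 13.6, 10.8], 0.49), ([267.3, 206.8, 8.6, 7.1], 0.46), ([196.0, 179.9, 10.2, 10.3], 0.45)]
side {'mtx': [[408.7542, 0.0, 250.4235], [0.0, 408.7542, 197.4117], [0.0, 0.0, 1.0]], 'extrinsics': [[-0.9395, -0.3425, 0.0079, 0.5487], [0.2744, -0.7383, 0.6161, -0.2107], [-0.2051, 0.581, 0.7876, -1.1527], [0.0, 0.0, 0.0, 1.0]]}
mount_a [([252.6, 215.6, 45.3, 35.9], 0.92), ([316.0, 230.3, 47.3, 41.3], 0.87), ([228.2, 270.1, 47.9, 38.0], 0.81), ([246.4, 167.6, 44
[... 508 characters left out ...]
.3143, 0.0804], [1.0, -0.0008, 0.0011, -0.0002], [0.0012, 0.3143, -0.9493, -0.1259], [0.0, 0.0, 0.0, 1.0]]}
mount_a [([331.6, 270.8, 98.5, 87.5], 0.94), ([270.1, 21.6, 111.4, 41.2], 0.91), ([260.4, 153.9, 113.9, 90.0], 0.83), ([211.2, 297.2, 89.2, 73.7], 0.7), ([119.8, 168.4, 98.7, 62.6], 0.66)]
pad_a [([93.3, 16.8, 42.8, 33.6], 0.85), ([186.0, 315.0, 35.2, 40.8], 0.84), ([91.2, 176.1, 42.3, 41.9], 0.83), ([244.4, 7.5, 45.5, 15.1], 0.75), ([236.9, 169.9, 51.7, 46.8], 0.63), ([319.9, 294.7, 36.9, 36.0], 0.63), ([232.1, 307.6, 21.4, 24.1], 0.3)]
tag_a [([136.6, 180.1, 21.0, 28.9], 0.91), ([306.5, 151.0, 14.8, 27.4], 0.68), ([233.6, 308.9, 18.3, 28.7], 0.58), ([377.7, 276.0, 11.2, 18.8], 0.56)]
```

```bash
python3 - <<'E'
import cv2
for c,(x0,y0,x1,y1) in {'scene':(130,100,400,290),'side':(170,110,400,330),'wrist':(0,0,512,384)}.items():
    a=cv2.imread(f'pics/{c}0.png')[y0:y1,x0:x1]; s=min(790/a.shape[1],590/a.shape[0])
    cv2.imwrite(f'pics/{c}0z.png',cv2.resize(a,None,fx=s,fy=s,interpolation=cv2.INTER_CUBIC)); print(c,s)
E
```

```text
scene 2.925925925925926
side 2.6818181818181817
wrist 1.5364583333333333
```

View pics/scene0z.png

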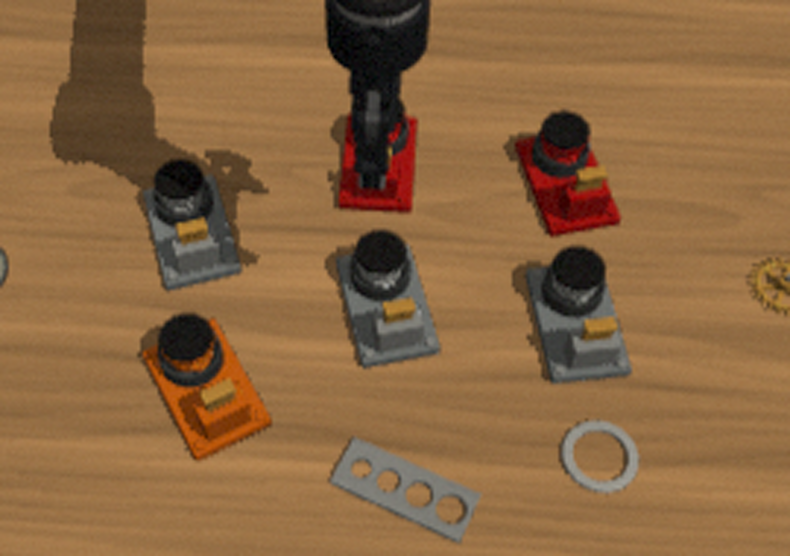

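View pics/side0z.png

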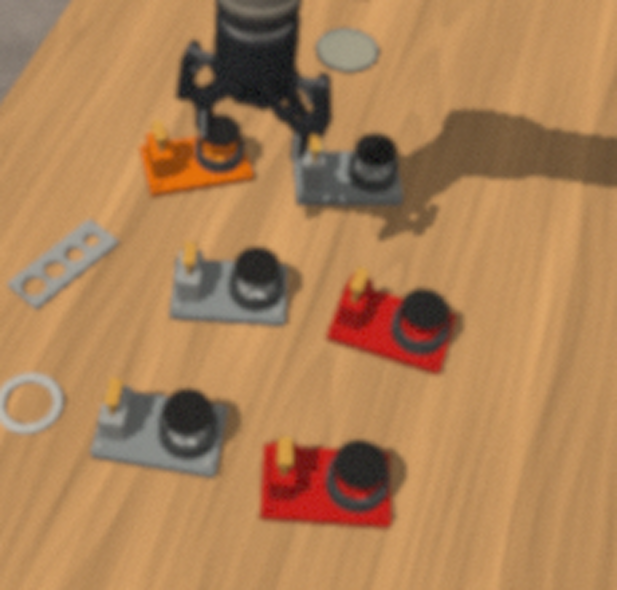

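View pics/wrist0z.png

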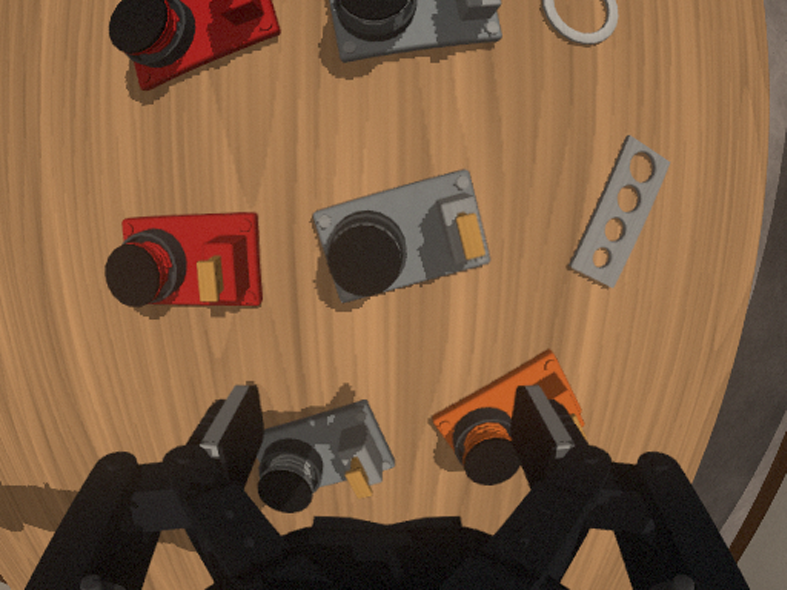

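The scene picture looks back at the robot, so image right is the robot's left. The candidates are:

| Thing | Scene pixel | Choice |
|---|---|---|
| Grey mount | (328,207) | left |
| Grey mount | (262,203) | middle |
| Grey mount | (197,177) | right |
| Red mount | (324,159) | look-alike |
| Red mount | (260,153) | look-alike |
| Orange mount | (201,231) | look-alike |

I choose the three grey ones. Next I'll localise them from the scene and side views.

```bash
cat >> h.py <<'E'
def ray_xy(cam,u,v,z,P=None):
    c=vision.calibration(cam); K=np.array(c['mtx'])
    x=(u-K[0,2])/K[0,0]; y=(v-K[1,2])/K[1,1]
    if cam=='wrist':
        r=np.hypot(x,y); s=np.sin(r)/r if r>1e-9 else 1
        d=np.array([x*s,-y*s,-np.cos(r)])
        T=P@np.array(c['T_tool_cam'])
    else:
        d=np.array([x,-y,-1]); T=np.linalg.inv(np.array(c['extrinsics']))
    o=T[:3,3]; d=T[:3,:3]@d
    return (o+d*(z-o[2])/d[2])[:2]
def proj(cam,p,P=None):
    c=vision.calibration(cam);K=np.array(c['mtx'])
    T=np.linalg.inv(P@np.array(c['T_tool_cam'])) if cam=='wrist' else np.array(c['extrinsics'])
    q=T[:3,:3]@p+T[:3,3]; q=np.array([q[0],-q[1],-q[2]])
    if cam=='wrist':
        h=np.hypot(q[0],q[1]); a=np.arctan2(h,q[2]); q2=q[:2]/h*a
    else: q2=q[:2]/q[2]
    return K[0,0]*q2+K[:2,2]
from scipy.spatial.transform import Rotation as R
def toolpose():
    P=np.eye(4);P[:3,3]=robot.current_tool_pos();P[:3,:3]=R.from_euler('xyz',robot.current_eef_rot(),degrees=True).as_matrix();return P
E
python3 - <<'E'
from h import *
print(robot.current_eef_rot())
P=toolpose()
sc=lambda p:(130+p[0]/2.926,100+p[1]/2.926); sd=lambda p:(170+p[0]/2.6818,110+p[1]/2.6818); w=lambda p:(p[0]/1.5365,p[1]/1.5365)
pads={'L':((577,266),(189,413),None),'M':((381,250),(257,267),(365,254)),'R':((181,178),(377,152),(288,487))}
tags={'L':((600,322),(114,384),None),'M':((398,304),(191,246),(470,237)),'R':((191,226),(316,140),(358,480))}
for nm,D,z in(('pad',pads,.062),('tag',tags,.0765)):
    for k,(a,b,c) in D.items():
        print(nm,k,ray_xy('scene',*sc(a),z).round(4),ray_xy('side',*sd(b),z).round(4), ray_xy('wrist',*w(c),z,P).round(4) if c else '')
for k,a,b in(('wheel',(782,285),None),('gauge',(405,490),(64,264)),('gasket',(600,457),(30,403)),):
    print(k,ray_xy('scene',*sc(a),.003), ray_xy('side',*sd(b),.003) if b else '')
E
```

```text
[1.79998264e+02 2.06118149e-03 9.00038805e+01]
pad L [0.5416 0.2037] [0.5373 0.2073] 
pad M [0.5345 0.0105] [0.5317 0.0124] [0.5345 0.0123]
pad R [ 0.4566 -0.2014] [ 0.4517 -0.1995] [ 0.4603 -0.1996]
tag L [0.6132 0.2187] [0.6164 0.2102] 
tag M [0.6051 0.0297] [0.606  0.0208] [0.6052 0.0275]
tag R [ 0.5272 -0.1785] [ 0.5231 -0.1793] [ 0.5257 -0.1755]
wheel [0.51229617 0.4277932 ] 
gauge [0.76025931 0.04474763] [0.75616771 0.04484704]
gasket [0.71652142 0.22622363] [0.71239345 0.22467169]
```

```bash
cat >> h.py <<'E'
O=[180,0,90]
def force(n=15):
    f=[]
    for _ in range(n): f.append(robot.current_contact_force()); robot.pause(.01)
    f=np.array(f); return f.mean(0), f.std(0)
def press(x,y,safe=.16):
    z0=.062+.017
    robot.move_to([x,y,safe],O)
    robot.line_to([x,y,z0+.012],velocity=.15); robot.pause(.25)
    print('free',*[a.round(2) for a in force()])
    for d in (.009,.012):
        s=robot.line_to([x,y,z0-d],velocity=.05,f_stop=30); robot.pause(.3)
        print(d,s,robot.current_tool_pos().round(4),*[a.round(2) for a in force()])
    robot.line_to([x,y,z0+.012],velocity=.1); robot.pause(.25)
    print('free',*[a.round(2) for a in force()])
    robot.line_to([x,y,safe],velocity=.2)
E
python3 - <<'E'
from h import *
fingers.gripper_to(0.0)
robot.move_to([.5395,.2055,.18],O)
P=toolpose(); im=vision.grab_frame('wrist'); save(im,'wL')
for p in ([.5395,.2055,.062],[.6148,.2145,.0765]): print(proj('wrist',np.array(p),P))
print(P[:3,3],robot.current_time_s(),robot.current_finger_gap())
cv2.imwrite('pics/wLz.png',cv2.resize(cv2.cvtColor(im,cv2.COLOR_RGB2BGR),(790,592)))
E
```

```text
[250.50294602 193.0803549 ]
[340.96133765 188.00906539]
[0.54066665 0.2031229  0.1804492 ] 2.2917 0.00039649171195097523
```

View pics/wLz.png

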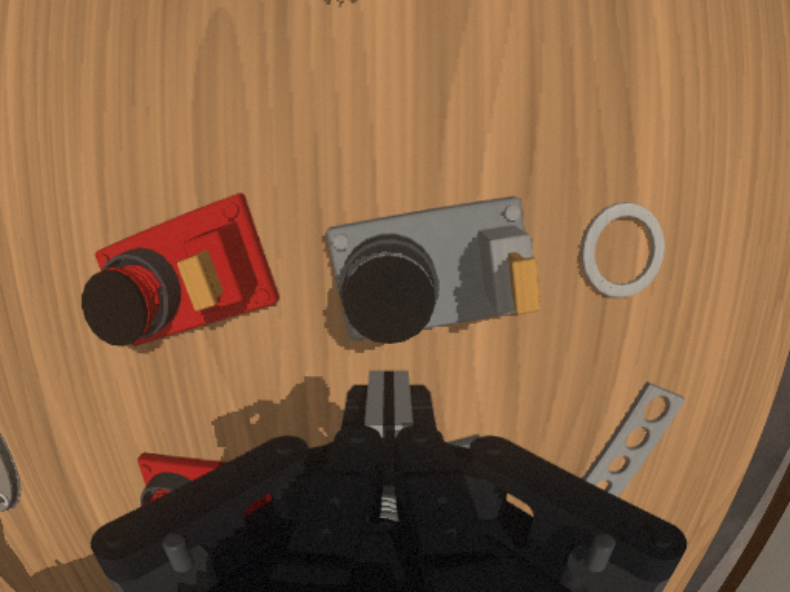

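The wrist view over the left mount shows its grey plate and steel cup. The pad top is at about (251,192), against a projected (250,193), and the brass tag is at (340,184). This is the correct mount, so I'll press the left pad.

```bash
python3 - <<'E'
from h import *
P=toolpose();press(.540,.206)
print(robot.current_time_s())
E
```

```text
free [-0.32 -0.23  0.18] [0.37 0.63 0.61]
0.009 False [0.5406 0.2063 0.0705] [1.98 0.66 4.46] [0.4  0.38 0.39]
0.012 False [0.5406 0.2063 0.0675] [2.2  0.67 5.87] [0.4  0.51 0.4 ]
free [0.01 0.21 0.02] [0.48 0.56 0.29]
6.45
```

The left pad reads about 4.4 N at 9 mm and 5.8 N at 12 mm, so it is the middle spring. Now the middle mount, then the right one.

```bash
python3 - <<'E'
from h import *
press(.534,.0118)
print(robot.current_time_s())
robot.move_to([.457,-.2,.18],O); robot.pause(.2)
P=toolpose(); im=vision.grab_frame('wrist'); save(im,'wR')
for p in ([.457,-.2,.062],[.5255,-.1775,.0765]): print(proj('wrist',np.array(p),P)*1.543)
cv2.imwrite('pics/wRz.png',cv2.resize(cv2.cvtColor(im,cv2.COLOR_RGB2BGR),(790,592)))
E
```

```text
free [-0.31 -0.07 -0.13] [0.57 0.52 0.54]
0.009 False [0.5349 0.0118 0.0709] [-1.32 -0.23  8.64] [0.42 0.38 0.41]
0.012 False [0.5349 0.0118 0.0684] [-1.85 -0.11 11.06] [0.52 0.55 0.45]
free [ 0.04 -0.32  0.02] [0.33 0.44 0.44]
11.1583
[387.35937627 306.6912284 ]
[516.75289351 275.75053884]
```

View pics/wRz.png

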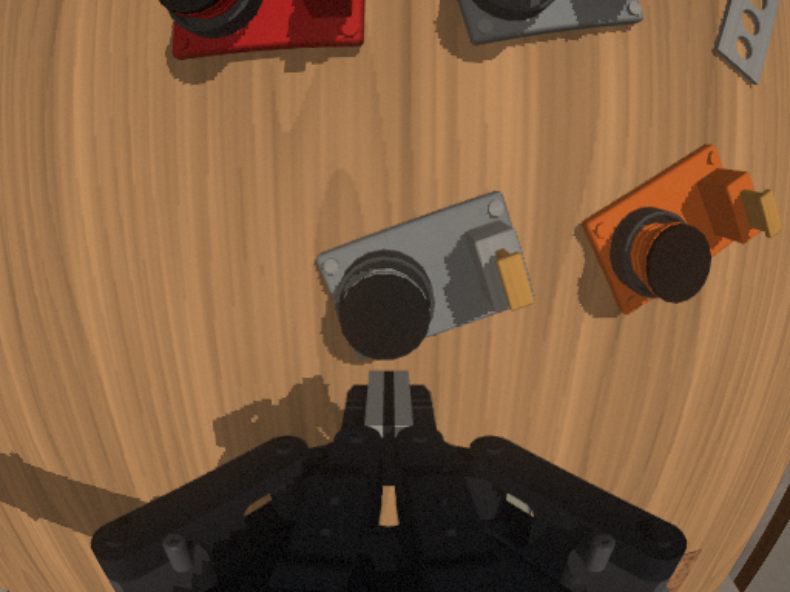

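The middle pad reads about 8.6 N at 9 mm, so it is the stiffest, and the right mount should be the softest. The wrist view shows the grey right mount with its pad at zoom (385,313) and its brass tag at about (516,279). The orange look-alike is off to the right at (660,240).

```bash
python3 - <<'E'
from h import *
P=toolpose()
xy=ray_xy('wrist',385/1.543,312/1.543,.062,P); print(xy)
print('tag',ray_xy('wrist',516/1.543,279/1.543,.0765,P))
press(*xy)
print(robot.current_time_s())
im=cv2.imread('pics/wR.png')[150:230,290:370]; cv2.imwrite('pics/wRtag.png',cv2.resize(im,(600,600),interpolation=cv2.INTER_CUBIC))
E
```

```text
[ 0.45552431 -0.20366821]
tag [ 0.52510773 -0.17983338]
free [ 0.18  0.06 -0.08] [0.72 0.42 0.49]
0.009 False [ 0.4555 -0.2037  0.0702] [0.17 0.33 2.29] [0.6  0.52 0.31]
0.012 False [ 0.4556 -0.2037  0.0671] [ 0.25 -0.41  2.76] [0.36 0.48 0.37]
free [-0.03 -0.15  0.13] [0.41 0.43 0.57]
16.4667
```

View pics/wRtag.png

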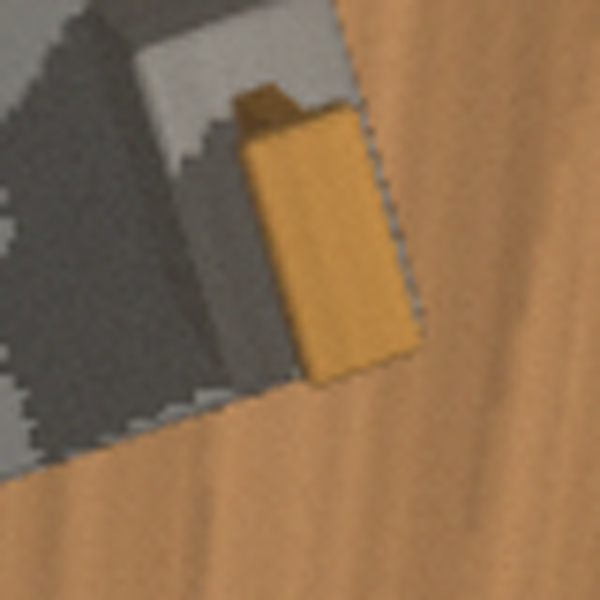

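The right pad reads about 2.3 N at 9 mm, so it is the softest. The three readings (4.4, 8.6 and 2.3 N) are clearly separate. The crop puts the centre of the tag top at full-frame (334,182). I'll push it now.

```bash
python3 - <<'E'
from h import *
x,y=.5257,-.1802
robot.move_to([x,y,.15],O)
robot.line_to([x,y,.105],velocity=.15); robot.pause(.2)
print(force()[0].round(2))
for z in (.085,.079,.0755):
    s=robot.line_to([x,y,z],velocity=.03,f_stop=25); robot.pause(.2)
    print(z,s,robot.current_tool_pos().round(4),force()[0].round(2))
    if s: break
robot.line_to([x,y,.13],velocity=.15)
robot.move_to([.46,-.2,.22],O); robot.pause(.3)
for c in('wrist','side'):
    im=vision.grab_frame(c); save(im,c+'E')
a=cv2.imread('pics/wristE.png')[140:290,180:380]; cv2.imwrite('pics/wEz.png',cv2.resize(a,(790,592)))
a=cv2.imread('pics/sideE.png')[110:330,170:400]; cv2.imwrite('pics/sEz.png',cv2.resize(a,None,fx=2.68,fy=2.68))
print(robot.current_time_s(),robot.current_contact_force())
E
```

```text
[-0.12  0.02  0.12]
0.085 False [ 0.5254 -0.1801  0.0848] [-0.22  0.22  0.13]
0.079 False [ 0.5257 -0.1802  0.0788] [ 0.15 -0.08 -0.15]
0.0755 False [ 0.5261 -0.1804  0.0771] [-2.52  1.01  8.84]
21.4917 [-0.16004236  0.22070358  0.34691766]
```

View pics/wEz.png

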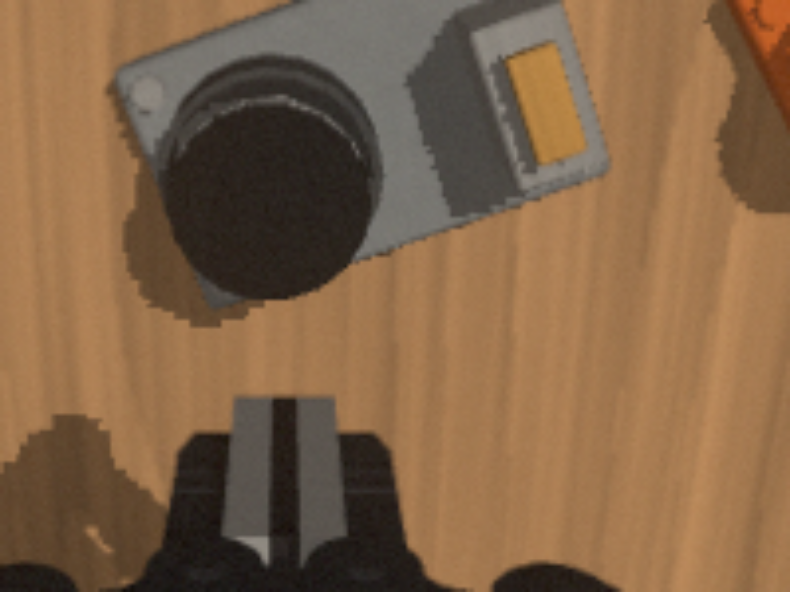

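View pics/sEz.png

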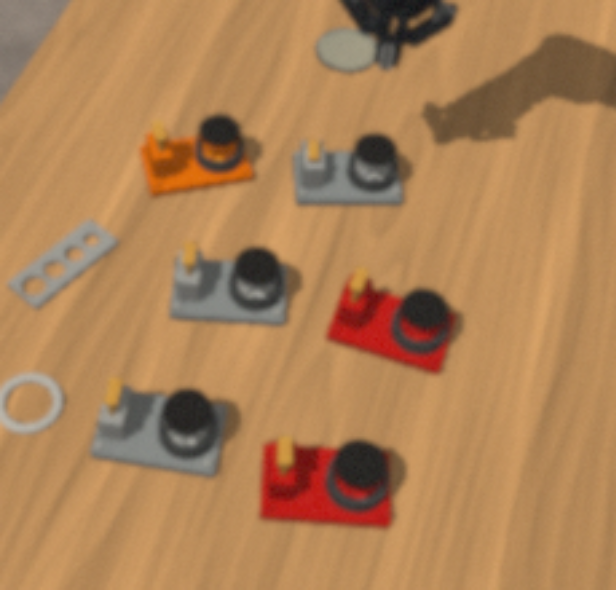

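In the last pictures the right mount's tag sits low in its guide at wrist zoom (545,105), and its pad is up. The left and middle tags still stand up at side zoom (114,390) and (190,255). The gauge, gasket and window lie where they did, and the hand is clear, so I'm handing in.

```bash
python3 - <<'E'
from h import *
workorder.close_job(); print(robot.current_time_s())
E
```

```text
the job is handed in; nothing more can be done
the job is handed in; nothing more can be done
```

The job is handed in: all three pads were pressed from left to right, and the tag of the right-hand mount, the softest, is fully down. The last arm reading was 21.5 s of the 51 s allowed.

| Mount | Force at 9 mm | Force at 12 mm | Spring |
|---|---|---|---|
| Left | 4.4 N | 5.8 N | middle |
| Middle | 8.6 N | 11.1 N | stiffest |
| Right | 2.3 N | 2.8 N | softest |

- **Tag:** the fingertips ended 60 mm above the bench with the force up at about 9 N. That is the tag on its stop, not just its 4 N of friction. The wrist picture shows it low in its guide.
- **Everything else:** the last pictures show the other two tags up, all pads sprung back, and the gauge, gasket and window where they lay. The hand was clear with no contact force.
- **Not checked:** I did not check the brass wheel in a final picture. It lay about 0.2 m beyond the left mount, and the arm did not work there.

No check failed or disagreed.

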